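# Ease a ratchet vice onto a wax ring blank

### The arm

A 6-joint arm with a two-finger parallel gripper is mounted at the origin on the work surface. World frame = base frame: x ahead of the robot, y to its left, z up, the work surface at z = 0. Lengths are in mm, angles in rad, forces in N, time in s.
With the tool pointing down it reaches from about 350 to 975 mm from the base axis. Payload 7.1 kg.
Tool frame: the origin (TCP) lies midway between the tips of the shut fingers; the grasp point (between the pads) lies pinch_z behind it (pinch_z is the distance from the TCP to the grasp point, in mm); z points along the fingers, y is the line along which they close (so a half turn about z gives the same grasp; the last joint's range is limited). The gripper opens to 88 mm and grips with 3 to 60 N. Pads are 20 mm wide; open, the fingers measure 115 mm over their backs; the gripper's body (75 mm by 178 mm) begins 61 mm behind the grasp point.
Start: joints at [1.195, 0.423, 1.63, -0, 1.089, -0.019], TCP at [218.266, 585.632, 222.675] pointing down, gripper open.
Joint ranges: [-3, 3], [-0.9, 2.11], [0.09, 2.58], [-1.31, 4.45], [0.11, 2.69], [-2.54, 2.54]. Speed limits (rad/s): [2.39, 2.39, 3.01, 3.14, 3.14, 3.14].

### API

Orientations are given as a rotation vector (axis times angle).
In Python, from workcell import get_obs, get_image, close_job, pinch_z gives the robot as it stands.
- The arm moves only by the tool jog_arm, never from a script. Its argument "commands" is a list of rows, each a list of 3 entries, a list of its own where there are three numbers: the gripper command: -1 is shut, 1 is fully open, values between are in proportion, then the shift along the tool's x, y, z as a fraction of full scale, then the turn, a rotation vector about the tool's x, y, z as a fraction of full scale. In form: [[gripper, [tx, ty, tz], [rx, ry, rz]], ...]. A call has 1 to 10 rows; each row shifts and turns the commanded pose from where the row before left it, along the tool's axes as they then stand; what a row does not reach is not made up. Full scale, the value 1, is 0.1 m for a shift and 45 degrees for a turn. A row lasts 1/10 s, in which the tool goes at most 50 mm and 8.59 degrees, less where a joint would pass 70% of its speed; a pose out of reach is approached as far as the arm can. A call with a number of a shift or a turn outside -1 to 1 is refused whole. A call with a gripper value outside its range is refused whole. The fingers move at their own pace and stop on an object; the grip force is fixed at half the most. Time passes only in rows, so rows that do not move let the fingers close. It gives the time, the measured TCP pose, the force, the opening and the grip force at its end, in the units of the state.
- get_obs(): the state, without advancing time (a new reading comes with each control period).
- get_image(name): name is "side" or "top"; returns a dict with "image" (400x640x3 uint8, blue, green, red), "z_map" (400x640 float32, mm along the optical axis (not along the pixel's ray), 0 where there is no reading), "intrinsics" (3x3 intrinsics, pixels), "k1" (the pictures are not rectified: a ray, as slopes to the right and down, at radius r is drawn at 1 + k1 r^2 times it, then the intrinsics apply), "eye" and "orientation" of the camera in the world. Camera axes: x right, y down, z forward; pixel columns grow to the right and rows downward; lengths in mm; the calibration is good to about 2 mm. A picture is of the moment at which its call begins.
- close_job(): hands the job in; it is judged then, once.
The state is a dict: "t": time; "qpos": joint angles; "qvel": joint speeds; "joint_torque": joint torques, N m; "ee_pos": TCP position; "orientation": TCP orientation; "ft_force": force on the tool from outside, world axes, zero at the start; "moment": the same for the moment, N m; "width": finger opening in mm; "grasp_force": force on a finger pad.
Only numpy, scipy, OpenCV 4.12 (cv2) and the standard library are available. Lean on these libraries where they do the work, as an engineer would, in place of code of your own. Each camera call takes 0.05 s, during which the arm holds its last target. There are 200 camera calls.

### The job

Lift the yellow holding pawl off the ratchet wheel and lay it right back on its hinge, then turn the wheel backwards (clockwise from above) by its red crank knob until the sprung jaw pushes the blue wax block against the backstop and grips it gently, with about 8 newtons; wax is fragile, so never squeeze it hard. Then swing the pawl back down onto the wheel's teeth and let go of everything. Never force the wheel backwards against the engaged pawl, and leave the jar, the cup and the brush where they stand.

Things in the scene. Friction and masses are not known exactly. Their poses are not given: they have to be found in the camera images.
- vice: Green ratchet vice fixed to the bench (place and yaw vary). Origin on the bench under the wheel's upright axis; +x runs from wheel to jaws, z up, the pawl is on the -y side. Base plate 12 mm thick, x -75 to 190, y -75 to 75 mm; pawl bracket y -127 to -103 mm, 13 mm each side of the pawl, 63 mm high. Wheel radius 60 mm, ratchet teeth on its top face, tips 45 mm above the bench.
- wheel (a joint): Angle of the ratchet wheel, rad, -0.3 to 1.75, at first 0 to 0.12; it grows turning backwards (clockwise from above), closing the jaw 30 mm per rad. Steady drag 0.36 N m (6.5 N at the knob), so it stays where left; each newton of grip on the wax adds 0.55 N at the knob. With the pawl down it turns back by one tooth (0.26 rad) at most, then is blocked.
- crank_knob (a point): Centre of the grip of the red crank knob on the wheel: an upright cylinder 18 mm thick, 44 mm tall; the point is 14 mm below its top, 86 mm above the bench, 55 mm from the wheel's axis. At wheel angle 0 it lies at 190 degrees from the vice's +x (anticlockwise from above). It spins freely on its pin. The crank arm's top is 56 mm above the bench.
- pawl (a joint): Angle of the yellow pawl about its level hinge, rad: 0 to 0.15 when lying in the teeth, growing as its free end is lifted, 2.0 laid fully back. The hinge line is parallel to the vice's x, at y = -115 mm, 56 mm above the bench. By its own weight it falls onto the wheel when below about 1.1 and stays laid back when above about 1.5. Lifting takes under 1 N.
- pawl_tab (a point): On the pawl's finger tab, a post 10 mm wide along the hinge line, 8 mm thick, standing 32 mm up from the pawl; the point is 12 mm below its end, 45 mm from the hinge along the pawl and 24 mm above the pawl's centre line. The pawl is a bar 10 mm wide, 8 mm thick, 68 mm long. Gripped by its two sides 10 mm apart, the tab can turn between the fingers.
- jaw: Moving jaw, a cork-faced plate 60 mm wide, 31 to 58 mm above the bench. Its origin is at bench height below the middle of its face; the face looks along the vice's +x. The plate is sprung on its slide: it gives way by 1 mm per 4 N, at most 6 mm.
- wax: Blue wax ring blank with a dark bore mark on top, 30 mm along the vice's x by 50 mm by 28 mm tall, standing loose on the jaw bed between the jaw and the backstop, touching neither. Origin at the centre of its underside. Do not handle it.
- jar: Amber glass jar with white lid, 48 mm wide, 75 mm tall, standing on the bench beside the vice's +y side; origin at the centre of its underside. Bystander.
- cup: White ceramic cup, 52 mm wide, 45 mm tall, on the bench on the vice's -y side; origin at the centre of its underside. Bystander.
- brush: Bench brush lying on the bench between the robot and the vice, 170 mm long, lying along its own x; origin under its middle. Bystander.
- jaw_bed (a point): Middle of the steel jaw bed's top, 30 mm above the bench, 124 mm along the vice's +x from the wheel's axis. At its far end stands the grey backstop, 65 mm high, clamped there by hand: its face lies anywhere from 135 to 157 mm along +x from the wheel's axis. It is not measured: the end of the jaw's travel must be felt.
Not all that is in view belongs to the job. Of the things like the wax, leave any that is green or grey; of the rest the larger one is meant.

How it is judged (in metres and radians):
On the way, in this order (a step that is already met when the one before it is completed fails the run):
1. the pawl is lifted off the wheel and laid back on its hinge (beyond 1.5 rad) (value of joint pawl above 1.5 rad), for 0.2 s.
2. with the pawl still laid back, the jaw grips the wax block (more than 4 N) (contact force between jaw and wax above 4 N and value of joint pawl above 1.4 rad), for 0.3 s.
At the end, for the whole second after the job is handed in: The pawl lies in the wheel's teeth (below 0.2 rad), the jaw grips the wax block against the backstop with 3.5 to 14 N, the block is upright (within 0.08 rad), block and wheel are at rest, and the jar, cup and brush are within 30 mm of where they stood (value of joint pawl below 0.2 rad and contact force between jaw and wax between 3.5 and 14 N and angle between wax's own z axis and vertical below 0.08 rad and linear speed of wax below 0.01 m/s and velocity of joint wheel between -0.02 and 0.02 rad/s and distance of each of jar, cup, brush from where it was at the start of the episode below 0.03 m); the robot touches nothing.
It fails at once if the wax is squeezed hard: more than 20 N between jaw and block (contact force between jaw and wax above 20 N).
It fails at once if the wheel is forced against the pawl: more than 30 N between wheel and pawl (contact force between pawl and wheel above 30 N).
It fails at once if the jar, the cup or the brush is moved by more than 30 mm (distance of any of jar, cup, brush from where it was at the start of the episode above 0.03 m).
It also fails if it takes over 72 s, if anything falls off the work surface, if the arm or the gripper's body presses on something with over 40 N, if the wrist force passes 120 N, or if a joint passes its speed limit or range.

## Working session

There is one attempt and no reset: what is moved stays moved. The work goes in short steps, Python scripts to look and compute and a tool call to move; the robot and the scene stay as the last step left them, time stands still between calls to the robot, and variables do not carry over. Pictures are saved under pics/ and viewed, at most 10 in all, crops included, and the job is handed in when it is done.

Besides the shell and the picture viewer there is one more tool, called after "Call:" by a JSON object that holds its "method" and its "body". jog_arm: Moves the arm, as the interface text tells. Its arguments: {"type":"object","properties":{"commands":{"type":"array","items":{"type":"array"}}},"required":["commands"]}

```bash
mkdir -p pics; ls
cat > h.py <<'E'
import numpy as np, cv2
from scipy.spatial.transform import Rotation as R
from workcell import get_obs,get_image,close_job,pinch_z
def camR(d):
    o=np.array(d["orientation"],float)
    return o if o.shape==(3,3) else R.from_rotvec(o).as_matrix()
def world(d,):
    K=np.array(d["intrinsics"]);k=d["k1"];h,w=d["z_map"].shape
    u,v=np.meshgrid(np.arange(w),np.arange(h))
    p=np.stack([u,v],-1).reshape(-1,1,2).astype(np.float64)
    n=cv2.undistortPoints(p,K,np.array([k,0,0,0,0.]),).reshape(h,w,2)
    z=d["z_map"]
    c=np.dstack([n[...,0]*z,n[...,1]*z,z])
    return c@camR(d).T+np.array(d["eye"])
E
python3 - <<'E'
from h import *
for n in("top","side"):
    d=get_image(n);cv2.imwrite(f"pics/{n}0.png",d["image"]);np.savez(f"{n}0.npz",**d)
    print(n,d["eye"],d["orientation"],d["k1"],d["intrinsics"])
print(get_obs(),pinch_z)
E
```

```text
pics
top [435.79145836  64.70180386 704.46002714] [-2.20879812  1.98681686 -0.22365982] 0.01366334220358534 [[366.70322611   0.         318.2266222 ]
 [  0.         366.70322611 198.79180501]
 [  0.           0.           1.        ]]
side [ 464.76245292 -456.42501787  595.13996744] [-2.34273033  0.26129664 -0.12780623] -0.06626482783456872 [[404.2703738    0.         311.43403419]
 [  0.         404.2703738  199.04009334]
 [  0.           0.           1.        ]]
{'t': 0.1, 'qpos': array([ 1.19498909e+00,  4.23772974e-01,  1.63059036e+00,  8.45965075e-06,
        1.08862133e+00, -1.89933049e-02]), 'qvel': array([-1.24453305e-03, -1.34641360e-03, -4.00843220e-03, -6.06611570e-05,
       -2.25341919e-03,  1.21540844e-03]), 'joint_torque': array([ 1.26062732e-04, -5.45616782e+01, -2.74322301e+01,  6.45468570e-02,
        1.88372115e-02,  1.13013880e-05]), 'ee_pos': array([218.09293914, 585.1802027 , 221.98321909]), 'orientation': array([-5.57469661e-01, -3.09145047e+00,  2.14160120e-03]), 'ft_force': array([-0.10401902,  0.41653971,  0.08917986]), 'moment': array([0.01555095, 0.00432618, 0.08734882]), 'grasp_force': 0.0, 'width': 87.60020472977477} 18.700000000000003
```

View pics/top0.png

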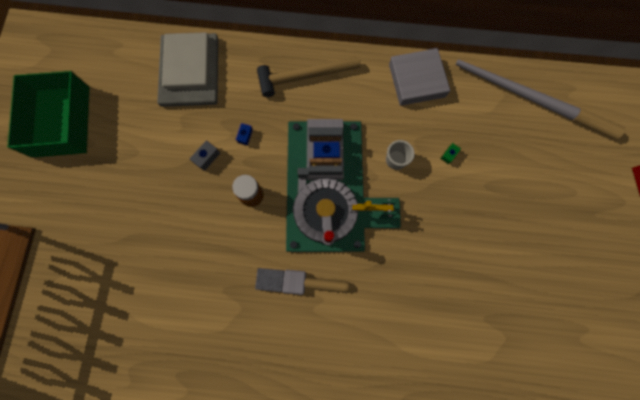

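View pics/side0.png

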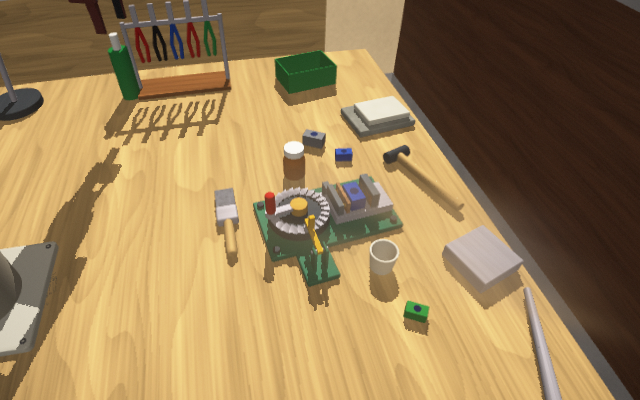

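Top view: the vice's wheel is at (325,210), the red knob at (328,237), the yellow pawl at (380,208), and the brush, jar and cup at (300,282), (246,188) and (400,154). Things that could be taken for the wax: blue in the vice (327,150), small blue (245,133), grey (205,154), green (452,153). I choose (327,150), the larger blue one, which sits on the bed.

Run:
```python
from h import *
for n,box in(("top",(270,100,420,270)),("side",(190,150,420,320))):
    d=dict(np.load(f"{n}0.npz"));d["k1"]=float(d["k1"]);W=world(d);im=d["image"]
    hsv=cv2.cvtColor(im,cv2.COLOR_BGR2HSV);H,S,V=[hsv[...,i].astype(int) for i in range(3)]
    x0,y0,x1,y1=box;m=np.zeros(H.shape,bool);m[y0:y1,x0:x1]=1
    def st(name,k):
        k=k&m&(d["z_map"]>0);p=W[k]
        print(n,name,k.sum(),"med",np.median(p,0).round(1),"min",np.percentile(p,3,0).round(1),"max",np.percentile(p,97,0).round(1));return p
    st("red",((H<6)|(H>174))&(S>150)&(V>70)&(W[...,2]>60))
    st("blue",(H>105)&(H<130)&(S>120)&(W[...,2]>50))
    y=(H>18)&(H<32)&(S>170)&(V>80)
    st("yellow",y&(W[...,2]>50)); st("hub/tab>75",y&(W[...,2]>70))
    p=st("green",(H>60)&(H<95)&(S>90)&(W[...,2]<25)&(W[...,2]>5))
    r=cv2.minAreaRect(p[:,:2].astype(np.float32));print(r)
    p=p[p[:,1]>np.percentile(p[:,1],25)]
    st("wheel",(W[...,2]>36)&(W[...,2]<50)&(S<70))
    c=im[y0:y1,x0:x1];s=min(800/c.shape[1],600/c.shape[0]);
    cv2.imwrite(f"pics/{n}c.png",cv2.resize(c,None,fx=s,fy=s,interpolation=cv2.INTER_CUBIC))
```

```text
top red 77 med [511.4  53.8 100.5] min [505.   46.6  97. ] max [518.4  61.1 102.2]
top blue 384 med [676.8  73.1  58.3] min [662.8  50.4  56.1] max [690.5  95.4  60.4]
top yellow 441 med [571.9  51.4  58.7] min [554.4 -50.6  55. ] max [580.8  76.4  95.6]
top hub/tab>75 43 med [573.   -6.7  94.8] min [569.7 -12.5  70.8] max [577.2  -3.5  97.6]
top green 4119 med [607.6  31.   12.3] min [495.6 -68.2  10.1] max [739.5 144.1  14.6]
((626.3861083984375, 35.10963439941406), (258.94952392578125, 214.8689727783203), 6.065793991088867)
top wheel 2950 med [577.7  66.3  40. ] min [517.1 -73.4  36.6] max [700.5 116.5  46.6]
side red 66 med [513.3  48.3  99.3] min [506.8  43.1  75.4] max [520.1  57.2 100.9]
  return _methods._mean(a, axis=axis, dtype=dtype,
  ret = um.true_divide(
Traceback (most recent call last):
IndexError: index -1 is out of bounds for axis 0 with size 0
```

View pics/topc.png

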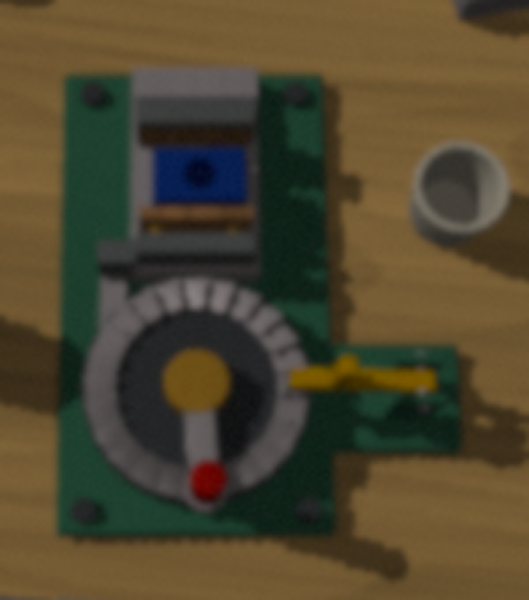

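The close crop shows the blue block with its bore mark between the jaw and the backstop at crop (200,172), so the choice holds. The hub is at crop (197,379), the knob at (208,481) and the tab at (347,368).

Run:
```python
from h import *
d=dict(np.load("top0.npz"));d["k1"]=float(d["k1"]);W=world(d);im=d["image"]
hsv=cv2.cvtColor(im,cv2.COLOR_BGR2HSV);H,S,V=[hsv[...,i].astype(int) for i in range(3)]
def P(cx,cy): 
    u,v=round(270+cx/3.529),round(100+cy/3.529);return W[v,u].round(1)
for n,c in dict(hub=(197,379),knob=(208,481),wax=(200,172),tab=(347,368),pawlfree=(300,379),pawlhinge=(430,380),tl=(72,84),tr=(318,84),br=(325,526),bl=(64,526),btr=(454,352),bbr=(454,446)).items(): print(n,P(*c))
z=W[...,2];y=(H>15)&(H<34)&(S>150)&(V>70)
k=y&(z>50);k[:, :310]=0;k[:,342:]=0;k[:190]=0;k[225:]=0
print("hub",k.sum(),W[k].mean(0),W[k].min(0),W[k].max(0))
# wheel annulus circle fit
k=(z>36)&(z<50)&(S<90);k[:175]=0;k[245:]=0;k[:,:290]=0;k[:,:]&=True;k[:,360:]=0
p=W[k][:,:2];h=cv2.convexHull(p.astype(np.float32));print("wheel",cv2.minEnclosingCircle(p.astype(np.float32)))
g=(H>50)&(H<95)&(S>80)&(z<22)&(z>5);p=W[g][:,:2]
p=p[(p[:,0]>480)&(p[:,0]<770)&(p[:,1]>-80)&(p[:,1]<170)]
# left edge (max y) per x bin, right edge for x>640
L=[];Rr=[]
for x in range(510,740,8):
    q=p[(p[:,0]>x)&(p[:,0]<x+8)]
    L.append((x+4,q[:,1].max())); 
    if x>640:Rr.append((x+4,q[:,1].min()))
L=np.array(L);Rr=np.array(Rr)
for e in(L,Rr):
    f=np.polyfit(e[:,0],e[:,1],1);print("edge y=",f,"deg",np.degrees(np.arctan(f[0])),"res",np.std(e[:,1]-np.polyval(f,e[:,0])))
B=[];T=[]
for yy in range(10,135,8):
    q=p[(p[:,1]>yy)&(p[:,1]<yy+8)];B.append((yy+4,q[:,0].min()));T.append((yy+4,q[:,0].max()))
for e in(np.array(B),np.array(T)):
    f=np.polyfit(e[:,0],e[:,1],1);print("edge x=",f,"deg",np.degrees(-np.arctan(f[0])))
print(W[y&(z>70)].round(0)[:60:2].tolist())
for n,m in dict(red=((H<6)|(H>174))&(S>150)&(V>70)&(z>85)).items():
    m[:, :300]=0;m[:,350:]=0;print(n,W[m].mean(0))
```

```text
hub [567.3  62.7  56.2]
knob [510.3  53.  100. ]
wax [676.8  71.9  58. ]
tab [571.5  -7.3  97.7]
pawlfree [570.3  11.7  67.9]
pawlhinge [577.  -54.9  60.9]
tl [739.5 152.4  11.2]
tr [754.3  11.3  12. ]
br [503.4 -12.8  11.9]
bl [488.6 125.3  13.1]
btr [605.1 -76.7  11.1]
bbr [554.1 -79.2  13. ]
hub 255 [564.52288651  63.84020108  67.08116561] [435.79145836  47.80196871  51.15885034] [581.99998087  79.39351937 704.46002714]
wheel ((570.9637451171875, 75.35778045654297), 72.14144897460938)
edge y= [ 0.10338847 78.02526182] deg 5.902750721067892 res 0.44443907643942937
edge y= [  0.0928385  -59.89921393] deg 5.304050363089607 res 0.6504683517978671
edge x= [-3.49386809e-02  4.95045580e+02] deg 2.0010249974281926
edge x= [-3.89797842e-01  6.76526086e+02] deg 21.29572928755542
[[436.0, 65.0, 704.0], [579.0, -7.0, 97.0], [577.0, -5.0, 96.0], [577.0, -9.0, 96.0], [579.0, -4.0, 79.0], [575.0, -6.0, 96.0], [576.0, -9.0, 95.0], [576.0, -12.0, 96.0], [576.0, -4.0, 82.0], [573.0, -6.0, 96.0], [573.0, -9.0, 98.0], [574.0, -12.0, 96.0], [575.0, -4.0, 80.0], [572.0, -6.0, 95.0], [572.0, -9.0, 96.0], [572.0, -12.0, 97.0], [573.0, -4.0, 81.0], [570.0, -6.0, 97.0], [570.0, -9.0, 95.0], [571.0, -13.0, 96.0], [573.0, -4.0, 71.0], [570.0, -5.0, 88.0], [570.0, -8.0, 90.0], [570.0, -12.0, 91.0], [570.0, -5.0, 78.0], [436.0, 65.0, 704.0], [570.0, -4.0, 70.0], [436.0, 65.0, 704.0]]
red [511.47452643  53.784242   100.1360898 ]
```

Fit: axis at about (565.5, 63.8), yaw 5.6°, knob radius 55.4 (given 55), wheel about 0.09 rad, tab at local (0, -72) with top at 96. All of this fits the description. Next is a small row planner.

```bash
cat >> h.py <<'E'
AX=np.array([565.5,63.8]);YAW=np.radians(5.6)
def v2w(x,y,z=None):
    c,s=np.cos(YAW),np.sin(YAW);p=AX+[c*x-s*y,s*x+c*y]
    return p if z is None else np.r_[p,z]
def down(yaw): # tool y at world angle yaw (rad), z down
    y=np.array([np.cos(yaw),np.sin(yaw),0]);z=np.array([0,0,-1.]);return R.from_matrix(np.c_[np.cross(y,z),y,z])
def plan(wps,g,step=48,p=None,r=None,dec=3):
    """wps: list of (pos,yaw,step)"""
    o=get_obs();p=np.array(o["ee_pos"]) if p is None else p;r=R.from_rotvec(o["orientation"]) if r is None else r
    rows=[]
    for w in wps:
        t=np.array(w[0]);rt=down(w[1]);st=w[2] if len(w)>2 else step
        n=int(max(1,np.ceil(np.linalg.norm(t-p)/st),np.ceil((r.inv()*rt).magnitude()/np.radians(8))))
        for i in range(n):
            k=n-i;s=np.round(r.inv().apply((t-p)/k)/100,dec);a=np.round((r.inv()*rt).as_rotvec()/k/np.radians(45),3)
            a[abs(a)<.002]=0
            rows.append([g,(s+0).tolist(),(a+0).tolist()]);p=p+r.apply(s*100);r=r*R.from_rotvec(a*np.radians(45))
    for i in range(0,len(rows),10):print(str(rows[i:i+10]).replace(" ",""))
    print(p.round(1));return p,r
E
python3 - <<'E'
from h import *
t=v2w(0,-71.5);print(t)
plan([([*t,150],YAW)],1)
E
```

```text
[572.47717733  -7.3587591 ]
[[1,[-0.359,-0.288,0.048],[0.0,0.0,0.095]],[1,[-0.38,-0.26,0.048],[0.0,0.0,0.095]],[1,[-0.398,-0.231,0.048],[0.0,0.0,0.095]],[1,[-0.414,-0.201,0.048],[0.0,0.0,0.095]],[1,[-0.428,-0.169,0.049],[0.0,0.0,0.095]],[1,[-0.439,-0.137,0.048],[0.0,0.0,0.095]],[1,[-0.448,-0.104,0.049],[0.0,0.0,0.095]],[1,[-0.455,-0.07,0.048],[0.0,0.0,0.095]],[1,[-0.459,-0.036,0.049],[0.0,0.0,0.094]],[1,[-0.46,-0.002,0.048],[0.0,0.0,0.095]]]
[[1,[-0.459,0.033,0.049],[0.0,0.0,0.094]],[1,[-0.456,0.067,0.048],[0.0,0.0,0.095]],[1,[-0.449,0.1,0.049],[0.0,0.0,0.094]],[1,[-0.441,0.133,0.048],[0.0,0.0,0.095]],[1,[-0.429,0.166,0.049],[0.0,0.002,0.094]]]
[572.5  -7.3 150. ]
```

Call:
{"method": "jog_arm", "body": {"commands": [[1, [-0.36, -0.29, 0.03], [0, 0, 0.095]], [1, [-0.38, -0.26, 0.03], [0, 0, 0.095]], [1, [-0.4, -0.23, 0.03], [0, 0, 0.095]], [1, [-0.41, -0.2, 0.03], [0, 0, 0.095]], [1, [-0.43, -0.17, 0.05], [0, 0, 0.095]], [1, [-0.44, -0.14, 0.05], [0, 0, 0.095]], [1, [-0.45, -0.1, 0.05], [0, 0, 0.095]], [1, [-0.455, -0.07, 0.05], [0, 0, 0.095]], [1, [-0.46, -0.04, 0.05], [0, 0, 0.095]], [1, [-0.46, 0, 0.05], [0, 0, 0.095]]]}}

```text
t: 1.1
ee_pos: [455.1, 188.3, 180.4]
orientation: [-1.65, -2.673, 0.0]
ft_force: [1.0, 0.1, 0.9]
width: 88.2
grasp_force: 0.0
```

Call:
{"method": "jog_arm", "body": {"commands": [[1, [-0.46, 0.03, 0.05], [0, 0, 0.095]], [1, [-0.455, 0.07, 0.05], [0, 0, 0.095]], [1, [-0.45, 0.1, 0.05], [0, 0, 0.095]], [1, [-0.44, 0.13, 0.05], [0, 0, 0.095]], [1, [-0.43, 0.165, 0.06], [0, 0, 0.095]], [1, [0, 0, 0], [0, 0, 0]], [1, [0, 0, 0], [0, 0, 0]]]}}

```text
t: 1.8
ee_pos: [571.8, -8.4, 154.0]
orientation: [-2.115, -2.322, 0.001]
ft_force: [-0.7, -1.1, 0.1]
width: 87.8
grasp_force: 0.0
```

Run:
```python
from h import *
o=get_obs();print(o["ee_pos"],o["orientation"],o["ft_force"],o["t"])
plan([(v2w(0,-71.5,68),YAW,25)],-0.4)
for n,box in(("top",(290,150,420,250)),("side",(230,150,390,270))):
    d=get_image(n);W=world(d);im=d["image"]
    hsv=cv2.cvtColor(im,cv2.COLOR_BGR2HSV);H,S,V=[hsv[...,i].astype(int) for i in range(3)]
    for nm,m in dict(tab=(H>15)&(H<34)&(S>150)&(V>70)&(W[...,2]>80)&(W[...,2]<110)&(W[...,1]<15)&(W[...,1]>-30)).items():
        m&=(abs(W[...,0]-572)<30); print(n,nm,m.sum(),W[m].mean(0) if m.any() else 0, (W[m].min(0),W[m].max(0)) if m.any() else 0)
    x0,y0,x1,y1=box;c=im[y0:y1,x0:x1]
    cv2.imwrite(f"pics/{n}1.png",cv2.resize(c,None,fx=4,fy=4,interpolation=cv2.INTER_CUBIC))
```

```text
[571.80466367  -8.39656628 153.98544687] [-2.11453714e+00 -2.32161096e+00  1.33956032e-03] [-0.71517261 -1.13363928  0.11465194] 1.8
[[-0.4,[0.002,0.002,0.215],[0.0,0.0,0.0]],[-0.4,[0.002,0.002,0.215],[0.0,0.0,-0.002]],[-0.4,[0.003,0.002,0.215],[0.0,0.0,-0.002]],[-0.4,[0.002,0.003,0.215],[-0.002,0.0,-0.002]]]
[572.5  -7.4  68. ]
top tab 0 0 0
side tab 49 [574.36366186 -11.63191134  90.79843501] (array([570.24925225, -15.0101887 ,  80.65570455]), array([579.49510481,  -6.0069126 ,  97.25444687]))
```

View pics/side1.png

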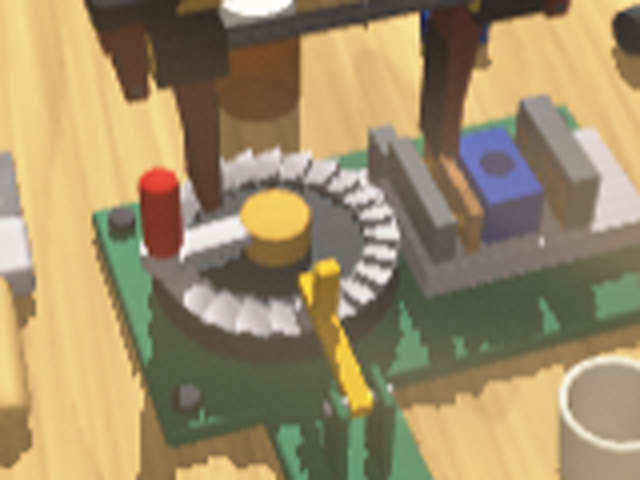

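The side crop shows the open fingers above, the tab at crop (325,280) standing up near the wheel rim, and two bracket plates near (360,430). The tab centre is at about (574.3, -8.5), top at z 96–97. Now I go down and close.

Call:
{"method": "jog_arm", "body": {"commands": [[1, [0.0, 0.025, 0.2], [0, 0, 0]], [1, [0, 0, 0.25], [0, 0, 0]], [0, [0, 0, 0.25], [0, 0, 0]], [-0.4, [0, 0, 0.18], [0, 0, 0]], [-0.6, [0, 0, 0], [0, 0, 0]], [-0.6, [0, 0, 0], [0, 0, 0]]]}}

```text
t: 2.5
ee_pos: [574.4, -6.3, 67.1]
orientation: [-2.111, -2.326, 0.0]
ft_force: [0.4, 0.1, 0.0]
width: 59.4
grasp_force: 0.0
```

Call:
{"method": "jog_arm", "body": {"commands": [[-0.7, [0, 0, 0], [0, 0, 0]], [-0.75, [0, 0, 0], [0, 0, 0]], [-1, [0, 0, 0], [0, 0, 0]], [-1, [0, 0, 0], [0, 0, 0]], [-1, [0, 0, 0], [0, 0, 0]]]}}

```text
t: 3.0
ee_pos: [574.9, -7.5, 67.0]
orientation: [2.114, 2.324, 0.0]
ft_force: [0.4, 0.6, -0.5]
width: 19.4
grasp_force: 0.0
```

Run:
```python
from h import *
o=get_obs();print(o["ee_pos"],o["ft_force"],o["moment"],o["width"],o["grasp_force"],o["t"])
```

```text
[574.8849638   -7.54572215  66.96492691] [ 0.41540215  0.63726622 -0.48617561] [-0.04365811  0.01271372  0.01728726] 19.44048652214481 0.0 3.0
```

Call:
{"method": "jog_arm", "body": {"commands": [[-1, [0, 0, 0], [0, 0, 0]], [-1, [0, 0, 0], [0, 0, 0]], [-1, [0, 0, 0], [0, 0, 0]], [-1, [0, 0, 0], [0, 0, 0]]]}}

```text
t: 3.4
ee_pos: [573.9, -7.5, 66.6]
orientation: [-2.113, -2.323, 0.002]
ft_force: [-4.8, -0.9, 4.7]
width: 10.1
grasp_force: 30.0
```

Run:
```python
from h import *
o=get_obs();p=o["ee_pos"];print(p,o["ft_force"],o["width"],o["grasp_force"])
q=p[:2]-AX;ly=-q[0]*np.sin(YAW)+q[1]*np.cos(YAW);a=np.array([ly+115,p[2]+18.7-56]);r=np.hypot(*a);f0=np.arctan2(a[1],a[0]);print(a,r,f0)
f=np.linspace(f0,f0+1.8,19);P=r*np.c_[np.cos(f),np.sin(f)];D=np.diff(P,axis=0)
print([[round(x/100,3),0,round(-z/100,3)] for x,z in D])
```

```text
[573.89877063  -7.4855015   66.56837618] [-4.84910843 -0.86757115  4.66917933] 10.094343659337062 30.000785887241364
[43.2351393  29.26837618] 52.21029701147845 0.5950936159217209
[[np.float64(-0.031), 0, np.float64(-0.042)], [np.float64(-0.035), 0, np.float64(-0.038)], [np.float64(-0.039), 0, np.float64(-0.035)], [np.float64(-0.042), 0, np.float64(-0.031)], [np.float64(-0.045), 0, np.float64(-0.026)], [np.float64(-0.048), 0, np.float64(-0.022)], [np.float64(-0.049), 0, np.float64(-0.017)], [np.float64(-0.051), 0, np.float64(-0.012)], [np.float64(-0.052), 0, np.float64(-0.007)], [np.float64(-0.052), 0, np.float64(-0.001)], [np.float64(-0.052), 0, np.float64(0.004)], [np.float64(-0.051), 0, np.float64(0.009)], [np.float64(-0.05), 0, np.float64(0.014)], [np.float64(-0.049), 0, np.float64(0.019)], [np.float64(-0.046), 0, np.float64(0.024)], [np.float64(-0.044), 0, np.float64(0.028)], [np.float64(-0.041), 0, np.float64(0.033)], [np.float64(-0.037), 0, np.float64(0.036)]]
```

The tab is gripped at 10.1 mm wide. Now I lift along the arc.

Call:
{"method": "jog_arm", "body": {"commands": [[-1, [-0.031, 0, -0.042], [0, 0, 0]], [-1, [-0.035, 0, -0.038], [0, 0, 0]], [-1, [-0.039, 0, -0.035], [0, 0, 0]], [-1, [-0.042, 0, -0.031], [0, 0, 0]], [-1, [-0.045, 0, -0.026], [0, 0, 0]], [-1, [-0.048, 0, -0.022], [0, 0, 0]], [-1, [-0.049, 0, -0.017], [0, 0, 0]], [-1, [-0.051, 0, -0.012], [0, 0, 0]], [-1, [-0.052, 0, -0.007], [0, 0, 0]]]}}

```text
t: 4.3
ee_pos: [577.9, -46.3, 90.1]
orientation: [-2.113, -2.323, 0.0]
ft_force: [-4.9, 4.4, 1.6]
width: 9.3
grasp_force: 30.0
```

Call:
{"method": "jog_arm", "body": {"commands": [[-1, [-0.052, 0, 0], [0, 0, 0]], [-1, [-0.052, 0, 0.004], [0, 0, 0]], [-1, [-0.051, 0, 0.009], [0, 0, 0]], [-1, [-0.05, 0, 0.014], [0, 0, 0]], [-1, [-0.049, 0, 0.019], [0, 0, 0]], [-1, [-0.046, 0, 0.024], [0, 0, 0]], [-1, [-0.044, 0, 0.028], [0, 0, 0]], [-1, [-0.041, 0, 0.033], [0, 0, 0]], [-1, [-0.037, 0, 0.036], [0, 0, 0]], [-1, [0, 0, 0], [0, 0, 0]]]}}

```text
t: 5.3
ee_pos: [582.8, -90.5, 74.1]
orientation: [2.113, 2.323, -0.001]
ft_force: [-6.6, -3.9, 8.2]
width: 9.6
grasp_force: 30.0
```

Run:
```python
from h import *
o=get_obs();p=o["ee_pos"];print(p,o["ft_force"],o["width"],o["grasp_force"])
q=p[:2]-AX;ly=-q[0]*np.sin(YAW)+q[1]*np.cos(YAW);a=np.array([ly+115,p[2]+18.7-56]);print(a,np.hypot(*a),np.arctan2(a[1],a[0])-.51)
d=get_image("side");c=d["image"][150:300,210:410];cv2.imwrite("pics/side2.png",cv2.resize(c,None,fx=3.5,fy=3.5))
```

```text
[582.76556429 -90.49478642  74.14851558] [-6.62075343 -3.86414345  8.15805603] 9.630748769728822 30.015699863433838
[-40.24322294  36.84851558] 54.5649163264908 1.8902007067401996
```

View pics/side2.png

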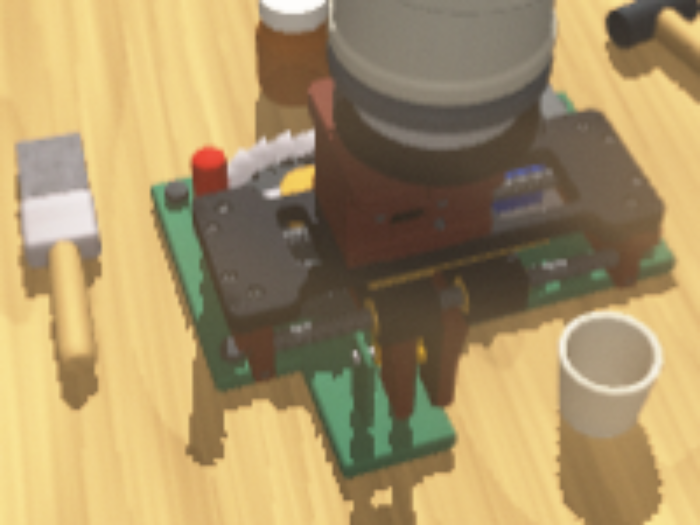

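Gripper on the tab, with the tab's yellow showing at crop (420,350) past the bracket plates, and the kinematics give the pawl at about 1.89 rad. Release, rise, and move over to the knob.

Call:
{"method": "jog_arm", "body": {"commands": [[-0.4, [0, 0, 0], [0, 0, 0]], [-0.2, [0, 0, 0], [0, 0, 0]], [-0.2, [0, 0, 0], [0, 0, 0]], [-0.2, [0, 0, -0.1], [0, 0, 0]], [0, [0, 0, -0.3], [0, 0, 0]], [0, [0, 0, -0.45], [0, 0, 0]], [0, [0, 0, 0], [0, 0, 0]]]}}

```text
t: 6.05
ee_pos: [586.5, -89.1, 164.2]
orientation: [2.107, 2.318, 0.009]
ft_force: [-1.0, -0.8, 0.2]
width: 44.2
grasp_force: 0.0
```

Run:
```python
from h import *
o=get_obs();print(o["ee_pos"],o["ft_force"],o["width"])
plan([([511.6,53.8,o["ee_pos"][2]],YAW,40),([511.6,53.8,67.5],YAW,25)],0)
```

```text
[586.51410799 -89.05463537 164.21459979] [-0.95750229 -0.75983529  0.17725631] 44.182986822883656
[[0,[0.299,-0.122,-0.002],[0.003,0.0,0.0]],[0,[0.299,-0.122,-0.002],[0.002,0.0,0.0]],[0,[0.298,-0.122,-0.002],[0.003,0.0,0.0]],[0,[0.299,-0.122,-0.001],[0.002,0.002,-0.002]],[0,[0.298,-0.122,0.0],[0.003,0.002,0.0]],[0,[0.0,0.0,0.242],[0.0,0.0,0.0]],[0,[0.0,0.0,0.242],[0.0,0.0,0.0]],[0,[0.0,0.0,0.241],[0.0,0.0,0.0]],[0,[0.0,0.0,0.242],[0.0,0.0,0.0]]]
[511.6  53.8  67.5]
```

Call:
{"method": "jog_arm", "body": {"commands": [[0, [0.3, -0.12, 0], [0, 0, 0]], [0, [0.3, -0.12, 0], [0, 0, 0]], [0, [0.3, -0.12, 0], [0, 0, 0]], [0, [0.3, -0.12, 0], [0, 0, 0]], [0, [0.3, -0.12, 0], [0, 0, 0]], [0, [0, 0, 0], [0, 0, 0]], [0, [0, 0, 0], [0, 0, 0]]]}}

```text
t: 6.75
ee_pos: [508.7, 55.6, 158.2]
orientation: [2.111, 2.326, 0.001]
ft_force: [-0.3, 0.1, 0.3]
width: 43.9
grasp_force: 0.0
```

Run:
```python
from h import *
o=get_obs();print(o["ee_pos"],o["ft_force"],o["orientation"])
plan([([511.6,53.8,67.5],YAW,25)],0)
d=get_image("side");W=world(d);c=d["image"][150:300,210:410];cv2.imwrite("pics/side3.png",cv2.resize(c,None,fx=3.5,fy=3.5))
hsv=cv2.cvtColor(d["image"],cv2.COLOR_BGR2HSV);H,S,V=[hsv[...,i].astype(int) for i in range(3)]
m=(H>15)&(H<34)&(S>170)&(V>70)&(W[...,2]>50)&(W[...,1]<10)&(W[...,1]>-130)&(abs(W[...,0]-580)<40)
print(m.sum(),W[m].mean(0),W[m].min(0),W[m].max(0))
m=((H<6)|(H>174))&(S>170)&(V>90)&(W[...,2]>60)&(W[...,2]<110)&(abs(W[...,0]-511)<30);print(m.sum(),W[m].mean(0),W[m].min(0),W[m].max(0))
```

```text
[508.67788976  55.58609308 158.21932311] [-0.32537621  0.10357042  0.28189267] [2.11103691e+00 2.32572230e+00 5.13110395e-04]
[[0,[-0.005,0.007,0.227],[0.0,0.0,0.0]],[0,[-0.005,0.007,0.227],[0.0,0.0,0.0]],[0,[-0.005,0.006,0.227],[0.0,0.0,0.0]],[0,[-0.005,0.007,0.226],[0.0,0.0,0.0]]]
[511.6  53.8  67.5]
66 [584.79996712 -94.02336815  91.21938081] [ 579.069004   -103.10393078   81.57425169] [589.3248779  -78.20424474 117.47822357]
96 [512.87848075  47.8964443   91.7962361 ] [506.09923198  42.58426885  69.59185173] [520.91366457  58.08007625 102.1361653 ]
```

View pics/side3.png

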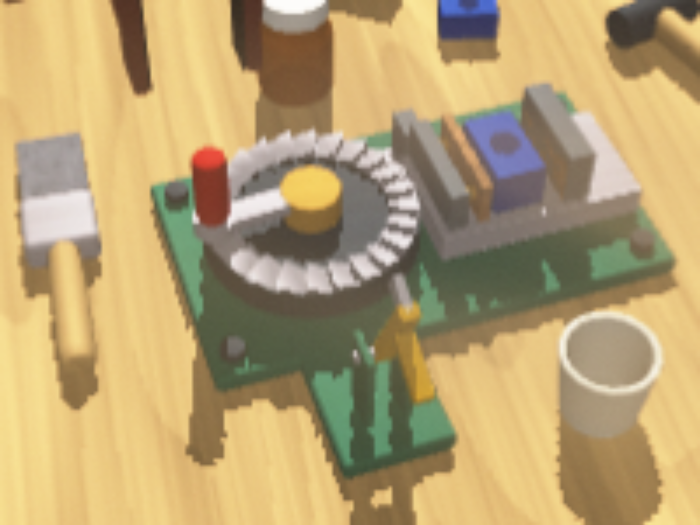

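The pawl is laid back, with its tip up at crop (408,310) and its tab pointing away at (420,385). The knob stands free at crop (210,185). Now down to the knob and grip it.

Call:
{"method": "jog_arm", "body": {"commands": [[0, [-0.01, 0.015, 0.22], [0, 0, 0]], [0, [-0.01, 0.015, 0.23], [0, 0, 0]], [0, [0, 0, 0.23], [0, 0, 0]], [0, [0, 0, 0.23], [0, 0, 0]], [-0.2, [0, 0, 0], [0, 0, 0]], [-0.4, [0, 0, 0], [0, 0, 0]], [-0.4, [0, 0, 0], [0, 0, 0]]]}}

```text
t: 7.5
ee_pos: [512.8, 53.1, 68.0]
orientation: [2.114, 2.323, 0.002]
ft_force: [0.3, -0.8, 0.1]
width: 27.1
grasp_force: 0.0
```

Call:
{"method": "jog_arm", "body": {"commands": [[-1, [0, 0, 0], [0, 0, 0]], [-1, [0, 0, 0], [0, 0, 0]], [-1, [0, 0, 0], [0, 0, 0]], [-1, [0, 0, 0], [0, 0, 0]], [-1, [0, 0, 0], [0, 0, 0]]]}}

```text
t: 8.0
ee_pos: [512.1, 53.4, 68.0]
orientation: [2.113, 2.324, 0.001]
ft_force: [-2.0, -2.0, 6.3]
width: 17.5
grasp_force: 30.0
```

```bash
cat >> h.py <<'E'
def st():
    o=get_obs();p=o["ee_pos"];q=p[:2]-AX;a=np.arctan2(q[1],q[0]);rad=np.r_[np.cos(a),np.sin(a)];tan=np.r_[np.sin(a),-np.cos(a)]
    f=o["ft_force"];print("t",o["t"],"p",p.round(1),"r",np.hypot(*q).round(1),"locdeg",(np.degrees(a-YAW)%360).round(2),"Frad",(f[:2]@rad).round(2),"Ftan",(-f[:2]@tan).round(2),"Fz",f[2].round(1),"w",round(o["width"],1))
    return np.hypot(*q),a
def arc(a0,a1,n,r=55.,p=None):
    f=np.linspace(a0,a1,n+1);P=AX+r*np.c_[np.cos(f),np.sin(f)]
    D=np.diff(P,axis=0); 
    c,s=np.cos(YAW),np.sin(YAW)
    # tool y=(c,s), tool x=(-s,c)
    print([[round(float(-s*x+c*y)/100,4),round(float(c*x+s*y)/100,4)] for x,y in D])
E
python3 - <<'E'
from h import *
r,a=st();arc(np.radians(185)+YAW,np.radians(95)+YAW,30)
E
```

```text
t 8.0 p [512.1  53.4  68. ] r 54.4 locdeg 185.47 Frad 2.31 Ftan 1.63 Fz 6.3 w 17.5
[[0.0287, -0.0018], [0.0288, -0.0003], [0.0288, 0.0013], [0.0287, 0.0028], [0.0285, 0.0043], [0.0282, 0.0057], [0.0279, 0.0072], [0.0275, 0.0087], [0.027, 0.0101], [0.0264, 0.0115], [0.0258, 0.0128], [0.0251, 0.0142], [0.0243, 0.0155], [0.0234, 0.0167], [0.0225, 0.0179], [0.0216, 0.0191], [0.0205, 0.0202], [0.0195, 0.0212], [0.0183, 0.0222], [0.0171, 0.0231], [0.0159, 0.024], [0.0146, 0.0248], [0.0133, 0.0255], [0.0119, 0.0262], [0.0106, 0.0268], [0.0091, 0.0273], [0.0077, 0.0277], [0.0062, 0.0281], [0.0048, 0.0284], [0.0033, 0.0286]]
```

Call:
{"method": "jog_arm", "body": {"commands": [[-1, [0.0287, -0.002, 0], [0, 0, 0]], [-1, [0.0288, 0, 0], [0, 0, 0]], [-1, [0.0288, 0.0013, 0], [0, 0, 0]], [-1, [0.0287, 0.003, 0], [0, 0, 0]], [-1, [0.0285, 0.0043, 0], [0, 0, 0]], [-1, [0, 0, 0], [0, 0, 0]]]}}

```text
t: 8.6
ee_pos: [511.3, 67.4, 68.0]
orientation: [2.112, 2.324, 0.0]
ft_force: [-2.3, -4.4, 6.0]
width: 17.4
grasp_force: 30.0
```

Run:
```python
from h import *
st()
d=get_image("top");W=world(d);np.savez("top1.npz",W=W,im=d["image"])
hsv=cv2.cvtColor(d["image"],cv2.COLOR_BGR2HSV);H,S,V=[hsv[...,i].astype(int) for i in range(3)]
D=W-np.r_[AX,0];c,s=np.cos(YAW),np.sin(YAW);lx=D[...,0]*c+D[...,1]*s;ly=-D[...,0]*s+D[...,1]*c
m=(abs(ly)<6)&(lx>55)&(lx<200)&(W[...,2]<80)
for x in range(60,180,3):
    k=m&(lx>=x)&(lx<x+3)
    if k.any(): print(x,W[k][:,2].mean().round(0),np.median(H[k]),np.median(S[k]),end=" | ")
```

```text
t 8.6 p [511.3  67.4  68. ] r 54.3 locdeg 170.61 Frad 2.05 Ftan 4.52 Fz 6.0 w 17.4
108 58.0 117.0 36.0 | 111 59.0 114.0 200.0 | 114 59.0 112.5 235.0 | 117 59.0 113.0 241.0 | 120 59.0 113.5 231.5 | 123 58.0 111.0 230.5 | 126 58.0 111.0 225.0 | 129 58.0 114.0 180.0 | 135 54.0 14.0 96.0 | 138 56.0 23.0 26.0 | 141 65.0 82.5 4.0 | 144 65.0 90.0 4.0 | 147 66.0 60.0 4.0 | 150 65.0 0.0 10.0 | 168 31.0 87.0 14.0 | 171 31.0 0.0 15.0 | 174 30.0 171.0 15.0 | 177 30.0 4.0 18.0 |
```

Call:
{"method": "jog_arm", "body": {"commands": [[-1, [0.0141, 0.0027, 0], [0, 0, 0]], [-1, [0.0141, 0.003, 0], [0, 0, 0]], [-1, [0.014, 0.0034, 0], [0, 0, 0]]]}}

```text
t: 8.95
ee_pos: [511.7, 71.3, 68.0]
orientation: [2.112, 2.324, -0.001]
ft_force: [-1.5, -6.8, 7.9]
width: 17.3
grasp_force: 30.0
```

Run:
```python
from h import *
st();arc(np.radians(165.5)+YAW,np.radians(117.5)+YAW,32)
```

```text
t 8.95 p [511.7  71.3  68. ] r 54.3 locdeg 166.42 Frad 0.57 Ftan 6.91 Fz 7.9 w 17.3
[[0.0139, 0.0038], [0.0138, 0.0041], [0.0137, 0.0045], [0.0136, 0.0049], [0.0134, 0.0052], [0.0133, 0.0056], [0.0131, 0.0059], [0.013, 0.0063], [0.0128, 0.0066], [0.0126, 0.0069], [0.0124, 0.0073], [0.0122, 0.0076], [0.012, 0.0079], [0.0118, 0.0082], [0.0116, 0.0085], [0.0114, 0.0088], [0.0112, 0.0091], [0.0109, 0.0094], [0.0107, 0.0097], [0.0104, 0.01], [0.0101, 0.0102], [0.0099, 0.0105], [0.0096, 0.0107], [0.0093, 0.011], [0.009, 0.0112], [0.0087, 0.0115], [0.0084, 0.0117], [0.0081, 0.0119], [0.0078, 0.0121], [0.0075, 0.0123], [0.0071, 0.0125], [0.0068, 0.0127]]
```

Call:
{"method": "jog_arm", "body": {"commands": [[-1, [0.0139, 0.0038, 0], [0, 0, 0]], [-1, [0.0138, 0.0041, 0], [0, 0, 0]]]}}

```text
t: 9.15
ee_pos: [512.2, 74.1, 68.0]
orientation: [2.112, 2.324, -0.001]
ft_force: [-1.8, -6.4, 7.3]
width: 17.1
grasp_force: 30.0
```

Call:
{"method": "jog_arm", "body": {"commands": [[-1, [0.0137, 0.0045, 0], [0, 0, 0]]]}}

```text
t: 9.25
ee_pos: [512.5, 75.6, 68.0]
orientation: [2.112, 2.324, -0.001]
ft_force: [-3.0, -5.9, 8.0]
width: 17.6
grasp_force: 30.0
```

```bash
python3 -c "
from h import *
st()
d=get_image('top');W=world(d)
hsv=cv2.cvtColor(d['image'],cv2.COLOR_BGR2HSV);H,S,V=[hsv[...,i].astype(int) for i in range(3)]
D=W-np.r_[AX,0];c,s=np.cos(YAW),np.sin(YAW);lx=D[...,0]*c+D[...,1]*s;ly=-D[...,0]*s+D[...,1]*c
b=(H>105)&(H<122)&(S>150)&(W[...,2]>54)&(W[...,2]<64)&(abs(ly)<22)&(lx<150)
print('wax lx',lx[b].min(),lx[b].max())
k=(W[...,2]>61)&(abs(ly)<22)&(lx>125)&(lx<160)&(W[...,2]<70);print('stop',np.percentile(lx[k],[2,98]))
"
```

```text
t 9.25 p [512.5  75.6  68. ] r 54.3 locdeg 161.88 Frad 1.67 Ftan 6.42 Fz 8.0 w 17.6
wax lx 114.90578038922723 134.13692398793515
stop [137.76219413 152.62070104]
```

The wax front is at about 134 and the backstop starts at about 136–138, so contact is near. Single rows from here.

Call:
{"method": "jog_arm", "body": {"commands": [[-1, [0.0136, 0.0049, 0], [0, 0, 0]]]}}

```text
t: 9.4
ee_pos: [512.8, 76.9, 68.0]
orientation: [2.112, 2.324, -0.001]
ft_force: [-2.6, -5.7, 8.1]
width: 17.6
grasp_force: 30.0
```

Call:
{"method": "jog_arm", "body": {"commands": [[-1, [0.0134, 0.0052, 0], [0, 0, 0]]]}}

```text
t: 9.5
ee_pos: [513.2, 78.3, 68.0]
orientation: [2.112, 2.324, -0.001]
ft_force: [-2.3, -6.5, 8.1]
width: 17.7
grasp_force: 30.0
```

```bash
python3 -c "
from h import *
st()"
```

```text
t 9.5 p [513.2  78.3  68. ] r 54.3 locdeg 158.89 Frad 0.44 Ftan 6.9 Fz 8.1 w 17.7
```

Call:
{"method": "jog_arm", "body": {"commands": [[-1, [0.0133, 0.0056, 0], [0, 0, 0]]]}}

```text
t: 9.6
ee_pos: [513.6, 79.7, 68.0]
orientation: [2.112, 2.324, -0.001]
ft_force: [-2.5, -7.2, 8.1]
width: 17.4
grasp_force: 30.0
```

Call:
{"method": "jog_arm", "body": {"commands": [[-1, [0.0131, 0.0059, 0], [0, 0, 0]]]}}

```text
t: 9.7
ee_pos: [514.0, 80.9, 68.0]
orientation: [2.112, 2.324, -0.002]
ft_force: [-2.2, -8.5, 9.1]
width: 17.9
grasp_force: 30.0
```

```bash
python3 -c "
from h import *
st()"
```

```text
t 9.7 p [514.   80.9  68. ] r 54.3 locdeg 156.05 Frad -0.56 Ftan 8.76 Fz 9.1 w 17.9
```

Call:
{"method": "jog_arm", "body": {"commands": [[-1, [0.013, 0.0063, 0], [0, 0, 0]]]}}

```text
t: 9.8
ee_pos: [514.3, 82.1, 68.0]
orientation: [2.112, 2.324, -0.002]
ft_force: [-3.2, -10.4, 9.4]
width: 17.6
grasp_force: 30.0
```

```bash
python3 -c "
from h import *
st()"
```

```text
t 9.8 p [514.3  82.1  68. ] r 54.3 locdeg 154.76 Frad -0.46 Ftan 10.91 Fz 9.4 w 17.6
```

Ftan is 10.9 N against a 6.7 N drag, so the grip is about 7.6 N. Hold, then release.

Call:
{"method": "jog_arm", "body": {"commands": [[-1, [0, 0, 0], [0, 0, 0]], [-1, [0, 0, 0], [0, 0, 0]], [-1, [0, 0, 0], [0, 0, 0]], [-1, [0, 0, 0], [0, 0, 0]]]}}

```text
t: 10.2
ee_pos: [514.4, 82.2, 68.0]
orientation: [2.112, 2.324, -0.002]
ft_force: [-3.4, -8.8, 9.2]
width: 17.2
grasp_force: 30.0
```

```bash
python3 -c "
from h import *
st()"
```

```text
t 10.2 p [514.4  82.2  68. ] r 54.3 locdeg 154.63 Frad 0.22 Ftan 9.41 Fz 9.2 w 17.2
```

Call:
{"method": "jog_arm", "body": {"commands": [[-1, [-0.0055, -0.0025, 0], [0, 0, 0]], [-1, [0, 0, 0], [0, 0, 0]], [-0.3, [0, 0, 0], [0, 0, 0]], [-0.2, [0, 0, 0], [0, 0, 0]], [-0.2, [0, 0, 0], [0, 0, 0]], [-0.1, [0, 0, 0], [0, 0, 0]]]}}

```text
t: 10.8
ee_pos: [514.4, 82.8, 67.0]
orientation: [2.113, 2.324, 0.0]
ft_force: [0.4, 0.1, -0.2]
width: 38.4
grasp_force: 0.0
```

Call:
{"method": "jog_arm", "body": {"commands": [[-0.1, [0, 0, -0.2], [0, 0, 0]], [-0.1, [0, 0, -0.4], [0, 0, 0]], [-0.1, [0, 0, -0.35], [0, 0, 0]], [-0.1, [0, 0, 0], [0, 0, 0]], [-0.1, [0, 0, 0], [0, 0, 0]]]}}

```text
t: 11.3
ee_pos: [514.7, 82.8, 162.5]
orientation: [2.113, 2.324, 0.002]
ft_force: [-0.1, 0.1, 0.2]
width: 39.7
grasp_force: 0.0
```

Run:
```python
from h import *
st()
d=get_image("side");W=world(d)
hsv=cv2.cvtColor(d["image"],cv2.COLOR_BGR2HSV);H,S,V=[hsv[...,i].astype(int) for i in range(3)]
m=((H<6)|(H>174))&(S>170)&(V>90)&(W[...,2]>60)&(W[...,2]<110)&(abs(W[...,0]-511)<30);q=W[m].mean(0)[:2]-AX;print("knob",W[m].mean(0))
m=(H>15)&(H<34)&(S>170)&(V>70)&(W[...,2]>50)&(W[...,1]<10)&(W[...,1]>-130)&(abs(W[...,0]-580)<40)
print(m.sum(),W[m].mean(0),W[m].min(0),W[m].max(0))
# pawl back: target at tab, theta=2
for th in(1.95,):
    ph=th+.52;y=-115+52.2*np.cos(ph);z=56+52.2*np.sin(ph);t=v2w(0,y,z-18.7);print("tab",t+[1.5,0,0])
p,r=plan([([585,-91.5,160],YAW,45)],0)
```

```text
t 11.3 p [514.7  82.8 162.5] r 54.2 locdeg 153.95 Frad 0.1 Ftan -0.1 Fz 0.2 w 39.7
knob [515.1092714   78.5943587   91.10430611]
57 [585.04270468 -95.29707439  89.84779304] [ 580.58943499 -103.41899753   84.20141811] [589.03589972 -83.14768218  98.33382958]
tab [582.20964279 -91.31993684  69.78059159]
[[0,[-0.36,0.109,0.003],[0.0,0.0,0.0]],[0,[-0.36,0.109,0.003],[0.0,0.0,0.0]],[0,[-0.36,0.108,0.003],[0.0,0.0,0.0]],[0,[-0.361,0.109,0.003],[0.0,0.0,-0.002]],[0,[-0.36,0.108,0.003],[0.0,0.0,-0.002]]]
[585.  -91.5 160. ]
```

Call:
{"method": "jog_arm", "body": {"commands": [[-0.1, [-0.36, 0.105, 0], [0, 0, 0]], [-0.1, [-0.36, 0.105, 0], [0, 0, 0]], [-0.1, [-0.36, 0.105, 0], [0, 0, 0]], [-0.1, [-0.36, 0.105, 0], [0, 0, 0]], [-0.1, [-0.36, 0.105, 0], [0, 0, 0]], [-0.1, [0, 0, 0], [0, 0, 0]], [-0.1, [0, 0, 0.3], [0, 0, 0]], [-0.1, [0, 0, 0.3], [0, 0, 0]], [-0.1, [0, 0, 0.3], [0, 0, 0]], [-0.3, [0, 0, 0], [0, 0, 0]]]}}

```text
t: 12.35
ee_pos: [579.2, -90.2, 67.0]
orientation: [-2.108, -2.318, 0.008]
ft_force: [-0.2, 0.7, 0.2]
width: 34.9
grasp_force: 0.0
```

Call:
{"method": "jog_arm", "body": {"commands": [[-0.5, [0, 0, 0], [0, 0, 0]], [-0.7, [0, 0, 0], [0, 0, 0]], [-1, [0, 0, 0], [0, 0, 0]], [-1, [0, 0, 0], [0, 0, 0]], [-1, [0, 0, 0], [0, 0, 0]], [-1, [0, 0, 0], [0, 0, 0]], [-1, [0, 0, 0], [0, 0, 0]]]}}

```text
t: 13.05
ee_pos: [582.8, -91.7, 73.2]
orientation: [-2.113, -2.324, 0.001]
ft_force: [-4.4, -1.1, 3.4]
width: 9.4
grasp_force: 30.0
```

Run:
```python
from h import *
o=get_obs();p=o["ee_pos"];print(p,o["ft_force"],o["width"],o["grasp_force"])
q=p[:2]-AX;ly=-q[0]*np.sin(YAW)+q[1]*np.cos(YAW);a=np.array([ly+115,p[2]+18.7-56]);r=np.hypot(*a);f0=np.arctan2(a[1],a[0]);print(a,r,f0)
f=np.linspace(f0,.52+.3,20);P=r*np.c_[np.cos(f),np.sin(f)];D=np.diff(P,axis=0)
print([[float(round(x/100,3)),0,float(round(-z/100,3))] for x,z in D])
```

```text
[582.78263634 -91.71139453  73.22163957] [-4.37500022 -1.09896373  3.44394826] 9.415847165885646 30.008500891529906
[-41.45569062  35.92163957] 54.853791795934626 2.4275932324347407
[[0.032, 0, -0.034], [0.035, 0, -0.031], [0.037, 0, -0.028], [0.039, 0, -0.025], [0.041, 0, -0.021], [0.043, 0, -0.018], [0.044, 0, -0.014], [0.045, 0, -0.01], [0.046, 0, -0.006], [0.046, 0, -0.002], [0.046, 0, 0.001], [0.046, 0, 0.005], [0.045, 0, 0.009], [0.045, 0, 0.013], [0.043, 0, 0.017], [0.042, 0, 0.02], [0.04, 0, 0.024], [0.038, 0, 0.027], [0.035, 0, 0.03]]
```

Call:
{"method": "jog_arm", "body": {"commands": [[-1, [0.032, 0, -0.034], [0, 0, 0]], [-1, [0.035, 0, -0.031], [0, 0, 0]], [-1, [0.037, 0, -0.028], [0, 0, 0]], [-1, [0.039, 0, -0.025], [0, 0, 0]], [-1, [0.041, 0, -0.021], [0, 0, 0]], [-1, [0.043, 0, -0.018], [0, 0, 0]], [-1, [0.044, 0, -0.014], [0, 0, 0]], [-1, [0.045, 0, -0.01], [0, 0, 0]], [-1, [0.046, 0, -0.006], [0, 0, 0]]]}}

```text
t: 13.95
ee_pos: [579.0, -56.0, 90.9]
orientation: [-2.112, -2.324, 0.004]
ft_force: [-3.7, -5.2, -4.1]
width: 10.0
grasp_force: 30.0
```

Call:
{"method": "jog_arm", "body": {"commands": [[-1, [0.046, 0, -0.002], [0, 0, 0]], [-1, [0.046, 0, 0], [0, 0, 0]], [-1, [0.046, 0, 0.005], [0, 0, 0]], [-1, [0.045, 0, 0.009], [0, 0, 0]], [-1, [0.045, 0, 0.013], [0, 0, 0]], [-1, [0.043, 0, 0.017], [0, 0, 0]], [-1, [0.042, 0, 0.02], [0, 0, 0]], [-1, [0.04, 0, 0.024], [0, 0, 0]], [-1, [0.038, 0, 0.027], [0, 0, 0]], [-1, [0, 0, 0], [0, 0, 0]]]}}

```text
t: 14.95
ee_pos: [574.9, -16.9, 80.0]
orientation: [-2.112, -2.324, 0.004]
ft_force: [-7.9, -3.5, 3.1]
width: 9.5
grasp_force: 30.0
```

Call:
{"method": "jog_arm", "body": {"commands": [[-0.5, [0, 0, 0], [0, 0, 0]], [-0.3, [0, 0, 0], [0, 0, 0]], [-0.2, [0, 0, 0], [0, 0, 0]], [-0.2, [0, 0, 0], [0, 0, 0]], [-0.2, [0, 0, 0], [0, 0, 0]], [-0.2, [0, 0, -0.2], [0, 0, 0]], [-0.2, [0, 0, -0.4], [0, 0, 0]], [0, [0, 0, -0.4], [0, 0, 0]], [0, [-0.4, -0.1, 0], [0, 0, 0]], [0, [-0.4, -0.1, 0], [0, 0, 0]]]}}

```text
t: 15.95
ee_pos: [565.3, -98.4, 181.3]
orientation: [2.108, 2.325, 0.003]
ft_force: [0.7, 0.9, 0.6]
width: 43.8
grasp_force: 0.0
```

Call:
{"method": "jog_arm", "body": {"commands": [[0, [-0.4, -0.1, 0], [0, 0, 0]], [0, [-0.4, -0.1, -0.2], [0, 0, 0]], [0, [0, 0, 0], [0, 0, 0]], [0, [0, 0, 0], [0, 0, 0]]]}}

```text
t: 16.35
ee_pos: [551.9, -180.4, 199.7]
orientation: [2.116, 2.321, 0.001]
ft_force: [-0.6, 0.2, -0.5]
width: 43.9
grasp_force: 0.0
```

Run:
```python
from h import *
o=get_obs();print(o["ee_pos"],o["ft_force"],o["t"])
d=get_image("side");cv2.imwrite("pics/s4.png",cv2.resize(d["image"][120:300,180:420],None,fx=3.3,fy=3.3))
d=get_image("top");W=world(d);hsv=cv2.cvtColor(d['image'],cv2.COLOR_BGR2HSV);H,S,V=[hsv[...,i].astype(int) for i in range(3)]
m=(H>15)&(H<34)&(S>150)&(V>70)&(W[...,2]>75)&(W[...,2]<130)&(abs(W[...,0]-575)<30)&(abs(W[...,1])<60)
print("tab",m.sum(),W[m].mean(0),W[m].max(0))
m=((H<6)|(H>174))&(S>150)&(V>70)&(W[...,2]>85)&(W[...,2]<110)&(abs(W[...,0]-515)<30);q=W[m].mean(0);print("knob",q,np.degrees(np.arctan2(q[1]-AX[1],q[0]-AX[0])-YAW)%360)
```

```text
[ 551.88821679 -180.3931013   199.6698905 ] [-0.55409452  0.22063604 -0.50918222] 16.35
tab 42 [573.3455408   -7.57167434  92.04376689] [579.19129333  -3.84571066  98.20754494]
knob [513.72073459  82.53153054 100.20981875] 154.51203629551617
```

View pics/s4.png

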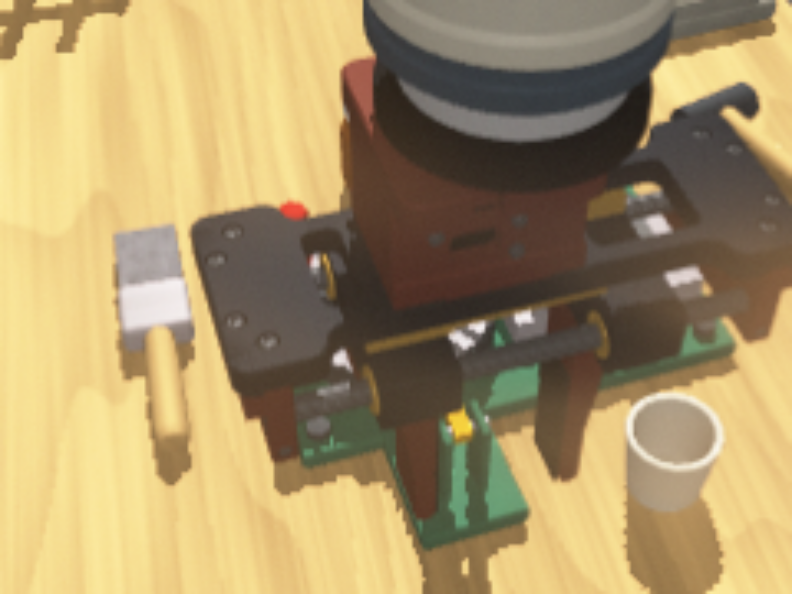

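The side crop shows the gripper high and clear, the pawl's hinge end at (460,425), and the cup and brush where they stood. From the top image the tab is back at its starting place (573, -8, top 98), so the pawl is down. The knob is still at 154.5°, so the grip has held. Handing in.

```bash
python3 -c "
from h import *
print(close_job())"
```

```text
the job is handed in; nothing more can be done
None
```

I handed the job in at about 16 s with the wax gripped at roughly 8 N (estimated from the knob force), the pawl back down on the teeth and the gripper clear of everything; the hand-in returned no verdict, so I can't confirm a pass.

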